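Fetch the bench timer from behind the stirrer

TASK

The bench timer has slipped down the gap behind the magnetic stirrer. Stand the flask, the bottle and the jar aside in the spill tray, then pull the timer up by its top edge and stand it upright in its stand with the display facing the stand's low front, and only then put each vessel back on the same stirring place it stood on, centred as it was. Keep the vessels upright, and do not shift the wash bottle or the stack of cups.

Things in the scene. Friction and masses are not known exactly. Their poses are not given: they have to be found in the camera images.
- flask: stoppered conical glass flask, upright on one of the three stirring places: base 68 mm across, cone narrowing from 8 mm to 80 mm height, then a straight round neck 29 mm in diameter from 80 to 118 mm, black rubber stopper 25 mm in diameter up to 132 mm. About 150 g. Origin: centre of its underside, z up. Can be gripped round the neck.
- bottle: slim round glass bottle with a white screw cap, upright on another stirring place: body 54 mm in diameter up to 78 mm, shoulder, cap 38 mm in diameter from 93 to 124 mm. About 200 g. Origin: centre of its underside, z up. Can be gripped by the cap.
- jar: squat glass jar with a white lid, upright on the remaining stirring place: body 57 mm in diameter up to 48 mm, lid 60 mm in diameter from 48 to 66 mm. About 170 g. Origin: centre of its underside, z up. Can be gripped by the lid.
- timer: white bench timer, a flat box 26 mm thick (its x), 80 mm wide (its y) and 80 mm tall (z), with display and keys on its -x face. About 140 g. At the start it stands on the bench, upright, in the 31 mm wide gap between stirrer and storage box, its display towards the stirrer, anywhere along the gap; only its top 30 mm stand out above the stirrer. It stands freely on its base. Origin: centre of its underside.
- stirrer: fixed three-place magnetic stirrer: 120 mm deep (x), 320 mm long (y), flat steel top at 50 mm height. Origin: centre of its underside. Its stirring places are circles at y = -100, 0 and +100 mm, x = 0; each vessel stands centred on one within 3 mm; which stands on which differs. Front with knobs at x = -60 mm, the gap lies along its rear, x = +60 to +91 mm.
- storage_box: fixed flat lidded storage box behind the gap: 170 mm deep (x), 340 mm long (y), top at 45 mm. Origin: centre of its underside. Two small glass dishes lie on its far half (60 mm in diameter, 29 mm high).
- spill_tray: fixed white spill tray, the side area for the vessels: 280 mm long (x), 130 mm wide (y), walls 4 mm thick and 14 mm high, floor surface 4 mm above the bench. Origin: centre of its underside. It is left or right of the stirrer.
- timer_stand: fixed light grey stand for the timer: base 56 mm deep (x), 110 mm wide (y), seat surface at 6 mm height. Origin: middle of its front edge, at the underside; x points to its back. The seat is 42 mm deep and 98 mm wide inside, its centre at x = +28 mm, y = 0; low lips 16 mm high in front and at the sides, back plate 42 mm high. A timer standing in it has its width along the stand's y and its display towards the front (-x). It is on the other side of the stirrer from the tray.
- wash_bottle: white plastic wash bottle with red cap and spout, loose, 66 mm in diameter, 182 mm tall with its spout; not to be shifted. Origin: centre of its underside.
- cup_stack: stack of cream plastic sample cups nested upside down (rims below), with a red label, loose, in front of the stirrer, 77 mm across at the foot, 51 mm at the top, 124 mm tall; not to be shifted. Origin: centre of its underside.
Mind the look-alikes: they are no part of the job. Leave any red or turquoise look-alike of the timer alone.

How it is judged:
By the outcome, as a careful person would: the job done as asked, in the order asked, and still so for the second after the job is handed in, with the robot touching nothing.
It also fails if it takes over 147 s, if anything falls off the work surface, if the arm or the gripper's body presses on something with over 40 N, if the wrist force passes 120 N, or if a joint passes its speed limit or range.

ROBOT

A 6-joint arm with a two-finger parallel gripper is mounted at the origin on the work surface. World frame = base frame: x ahead of the robot, y to its left, z up, the work surface at z = 0. Lengths are in m, angles in rad, forces in N, time in s.
With the tool pointing down it reaches from about 0.375 to 0.9 m from the base axis. Payload 3.1 kg.
Tool frame: the origin (TCP) lies between the finger pads; the fingertips stand 22 mm ahead of it and the grasp point (between the pads) lies 3 mm ahead of it; z points along the fingers, y is the direction in which the jaws open and shut (so a half turn about z gives the same grasp; the last joint's range is limited). The gripper opens to 87 mm and grips with 3 to 60 N. Pads are 19 mm wide; open, the fingers measure 117 mm over their backs; the gripper's body (75 mm by 190 mm) begins 51 mm behind the grasp point.
Start: joints at [0.977, 0.527, 1.433, -0, 1.181, -0.178], TCP at [0.252, 0.572, 0.245] pointing down, gripper open.
Joint ranges: [-3.08, 3.08], [-0.75, 2.2], [0.22, 2.44], [-1.43, 4.57], [0, 2.65], [-2.85, 2.85]. Speed limits (rad/s): [2.79, 2.79, 3.14, 3.14, 3.14, 3.14].

INTERFACE

Orientations are given as a unit quaternion [x, y, z, w].
In Python, from rig import get_obs, camera, get_calibration, hand_in, search_frame gives the robot as it stands.
- The arm moves only by the shell command python3 -m jog 'ROWS' [FORCE]. ROWS is JSON, a list of rows, each an object with "grip": the closure in counts, from 0 (fully open) to 255 (shut); "travel": the shift along the world's x, y, z in cm, a list of three; "twist": the turn about the world's z in degrees. A call has 1 to 8 rows; each row shifts and turns the commanded pose from where the row before left it; what a row does not reach is not made up. A row lasts 1/10 s, in which the tool goes at most 50 mm and 8.59 degrees, less where a joint would pass 70% of its speed; a pose out of reach is approached as far as the arm can. A call is refused whole if a number of a shift passes 5 or a number of a turn 8.59, either way. A call with a gripper value outside its range is refused whole. The fingers move at their own pace and stop on an object; FORCE is the grip in N (left out, the last holds). Time passes only in rows, so rows that do not move let the fingers close. It gives the time, the measured TCP pose, the force and the opening at its end, in the units of the state.
- get_obs(): the state, without advancing time (a new reading comes with each control period).
- camera(name): name is "side" or "top"; returns the picture (420x560x3 uint8, red, green, blue); there is no depth.
- get_calibration(name): a dict with "fx", "fy", "cx", "cy" (pixels), "R" (3x3) and "t" (3): a world point X has camera coordinates R X + t. Camera axes: x right, y down, z forward; pixel columns grow to the right and rows downward; lengths in m; the calibration is good to about 2 mm. A picture is of the moment at which its call begins. get_calibration takes no time and is no camera call.
- hand_in(): hands the job in, once; it reports no verdict.
Trained networks look in the newest picture that a camera, given by its name, has taken for a name from the list of things; names that differ only in an ending like _2 or _b are one class to them, and where a whole thing is asked for, a point or a joint stands for the part that bears it (a point fixed in the world has none). Each returns a list of dicts, best first, with "p" (0 to 1); they miss things now and then, are a little off and sometimes report something else, mostly with a low value. They report only what shows in the picture. A call takes as long as a camera call. They do not tell look-alikes from the thing itself.
- search_frame(target, camera): "at" ([x, y, z] in m, in world coordinates, good to about 4 mm: the middle of the surface that is visible of it).
The state is a dict: "time": time; "q": joint angles; "joint_velocities": joint speeds; "joint_torque": joint torques, N m; "position": TCP position; "tool_rot": TCP orientation; "ft_force": force on the tool from outside, world axes, zero at the start; "moment": the same for the moment, N m; "grip_width": finger opening in m.
Only numpy, scipy, OpenCV 4.12 (cv2) and the standard library are available. Lean on these libraries where they do the work, as an engineer would, in place of code of your own. Each camera call takes 0.05 s, during which the arm holds its last target. There are 200 camera calls.

## Working session

There is one attempt and no reset: what is moved stays moved. The work goes in short steps, Python scripts to look and compute and a shell command to move; the robot and the scene stay as the last step left them, time stands still between calls to the robot, and variables do not carry over. Pictures are saved under pics/ and viewed, about 12 in all and at most 16, crops included, and the job is handed in when it is done.

```bash
ls; mkdir -p pics; cat > h.py <<'E'
import numpy as np,cv2
from rig import *
def snap(c,f):
    im=camera(c); cv2.imwrite('pics/'+f,im[:,:,::-1]); return im
def ray(c,u,v,z):
    k=get_calibration(c);R=np.array(k['R']);t=np.array(k['t'])
    d=R.T@np.array([(u-k['cx'])/k['fx'],(v-k['cy'])/k['fy'],1]);o=-R.T@t
    return o+d*(z-o[2])/d[2]
def proj(c,X):
    k=get_calibration(c);p=np.array(k['R'])@np.array(X)+np.array(k['t'])
    return np.array([k['fx']*p[0]/p[2]+k['cx'],k['fy']*p[1]/p[2]+k['cy']])
def find(t,c,n=3):
    for d in search_frame(t,c)[:n]: print(t,c,np.round(d['at'],3),round(d['p'],2))
E
python3 - <<'E'
from h import *
o=get_obs();print(o)
for c in('side','top'):
    snap(c,c+'0.png')
    k=get_calibration(c);print(c,np.round(-np.array(k['R']).T@np.array(k['t']),3))
    for n in 'flask bottle jar timer stirrer spill_tray timer_stand storage_box wash_bottle cup_stack'.split(): find(n,c)
E
```

```text
pics
{'time': 0.0, 'q': array([ 9.76487814e-01,  5.28496430e-01,  1.43388941e+00,  2.15392452e-05,
        1.18135132e+00, -1.78487910e-01]), 'joint_velocities': array([-0.00114879, -0.00024026,  0.00099885, -0.00123724, -0.00132255,
        0.00070371]), 'joint_torque': array([ 1.52838318e-03, -4.40033305e+01, -1.76593083e+01,  6.30994420e-02,
        5.81752346e-02, -1.82331401e-04]), 'position': array([0.25204415, 0.57119616, 0.24355707]), 'tool_rot': array([ 2.06419549e-01,  9.78462989e-01, -9.89443418e-04, -4.13307282e-04]), 'ft_force': array([ 0.30623622, -0.13370061, -0.23174626]), 'moment': array([-7.26093387e-02, -1.01925326e-02, -7.18861221e-05]), 'grip_width': 0.08702382649809805}
side [ 0.365 -0.664  0.896]
flask side [ 0.555 -0.138  0.102] 0.96
bottle side [0.552 0.06  0.13 ] 0.63
jar side [ 0.555 -0.04   0.115] 0.86
timer side [ 0.638 -0.096  0.072] 0.92
timer side [0.682 0.218 0.056] 0.8
timer side [0.318 0.268 0.057] 0.8
stirrer side [ 0.53  -0.08   0.048] 0.7
spill_tray side [ 0.448 -0.321  0.006] 0.62
spill_tray side [0.698 0.324 0.097] 0.45
timer_stand side [0.48  0.325 0.008] 0.61
storage_box side [ 0.728 -0.065  0.043] 0.56
wash_bottle side [0.698 0.322 0.092] 0.85
cup_stack side [0.389 0.008 0.077] 0.82
top [ 0.43  -0.     1.523]
bottle top [0.555 0.076 0.136] 0.7
jar top [ 0.558 -0.028  0.12 ] 0.74
jar top [0.553 0.078 0.138] 0.31
timer top [0.682 0.227 0.078] 0.85
timer top [ 0.633 -0.082  0.08 ] 0.73
timer top [0.318 0.287 0.076] 0.64
stirrer top [ 0.549 -0.013  0.047] 0.84
spill_tray top [ 0.452 -0.324 -0.   ] 0.58
timer_stand top [0.478 0.335 0.007] 0.93
storage_box top [ 0.73  -0.027  0.047] 0.77
wash_bottle top [0.698 0.334 0.112] 0.76
cup_stack top [0.392 0.033 0.124] 0.96
```

View pics/top0.png

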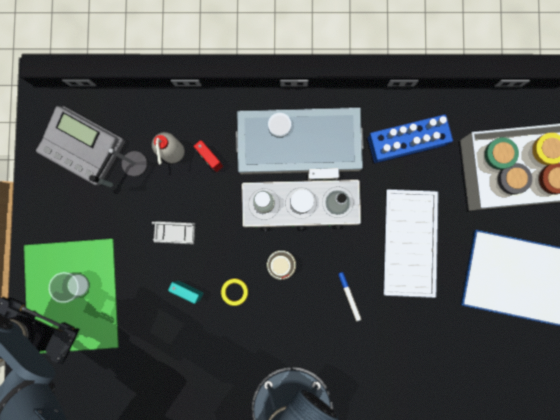

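View pics/side0.png

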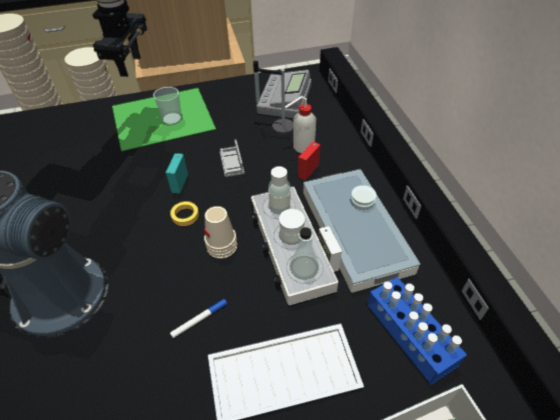

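Top view: white timer (323,174) in the gap. The look-alikes are red (207,155) and turquoise (185,292). The stand is at (174,233), the tray at (411,243). From left to right on the stirrer: bottle (263,202), jar (302,202), flask (338,202). I'll take enlarged crops to confirm this and measure.

```bash
python3 - <<'E'
from h import *
im=cv2.imread('pics/top0.png')
def crop(u0,v0,u1,v1,s):return cv2.resize(im[v0:v1,u0:u1],None,fx=s,fy=s,interpolation=cv2.INTER_CUBIC)
cv2.imwrite('pics/c1.png',crop(232,150,372,235,5.7))
a=crop(145,213,205,253,6.6);cv2.imwrite('pics/c2.png',a)
g=cv2.cvtColor(im,cv2.COLOR_BGR2GRAY)
def rect(u0,v0,u1,v1,th,z,lab):
    m=(g[v0:v1,u0:u1]>th).astype(np.uint8)
    cs=max(cv2.findContours(m,0,2)[0],key=cv2.contourArea)
    pts=np.array([ray('top',p[0][0]+u0,p[0][1]+v0,z)[:2] for p in cs],np.float32)
    print(lab,cv2.minAreaRect(pts*1000))
rect(236,178,368,232,110,.05,'stirrer')
rect(375,180,450,305,90,.014,'tray')
rect(145,213,205,253,90,.012,'stand')
rect(305,165,345,180,200,.08,'timer')
E
```

```text
stirrer ((562.6829833984375, -21.189132690429688), (128.7930908203125, 322.5646667480469), 1.7681775093078613)
tray ((454.496337890625, -326.5184326171875), (145.58949279785156, 295.6306457519531), 88.03883361816406)
stand ((479.0111999511719, 334.07281494140625), (120.14665222167969, 60.02497482299805), 87.62765502929688)
timer ((640.1444091796875, -80.59153747558594), (26.95570182800293, 74.89832305908203), 0.269734263420105)
```

View pics/c1.png

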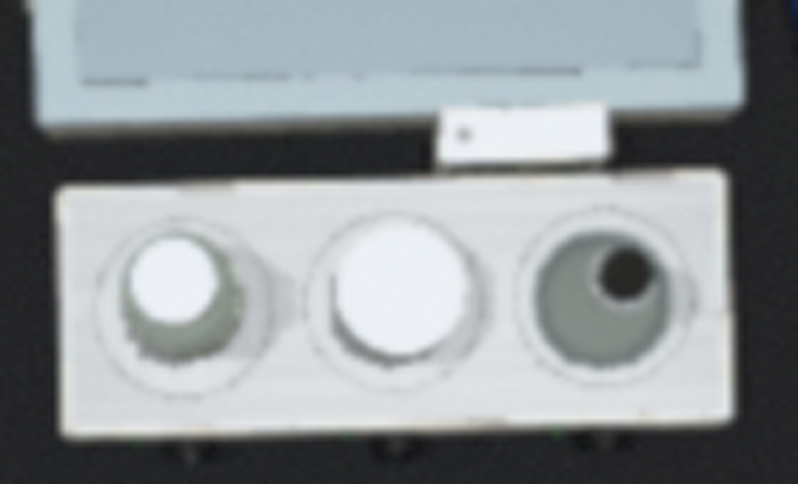

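View pics/c2.png

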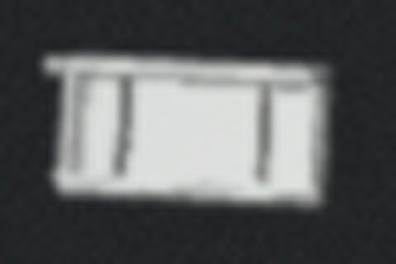

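Crop: stirrer corners (57,187),(727,170),(733,424),(63,438). The only thing standing in the gap is the white box at (437–610,102–163), and it matches the description, so that is the timer. Stand: back plate at top (+x), low lip at the bottom, so display −x stays −x. Now the numbers.

```bash
python3 - <<'E'
from h import *
def P(X,Y,z,u0,v0,s): return ray('top',u0+(X+.5)/s-.5,v0+(Y+.5)/s-.5,z)
def show(l,ps,z,*a):
    q=np.array([P(x,y,z,*a) for x,y in ps]);print(l,np.round(q[:,:2]*1000,1).tolist(),'mean',np.round(q.mean(0)*1000,1));return q
A=(232,150,5.7);B=(145,213,6.6)
q=show('stirrer',[(57,187),(727,170),(733,424),(63,438)],.05,*A)
print('L',[np.linalg.norm(q[i]-q[i-1]) for i in range(4)])
show('circ',[(185,308)],.05,*A);show('circ',[(397,302)],.05,*A);show('circ',[(604,297)],.05,*A)
show('cap',[(174,280)],.174,*A);show('lid',[(400,287)],.116,*A);show('stop',[(626,273)],.182,*A)
show('timer',[(440,105),(605,102),(610,160),(437,163)],.08,*A)
show('standback',[(45,60),(328,70)],.042,*B);show('standfront',[(55,192),(322,207)],.014,*B)
k=get_calibration('side')
for n in ('timer',): find(n,'side')
E
```

```text
stirrer [[614.8, 139.9], [624.6, -180.6], [503.1, -183.0], [494.5, 135.5]] mean [559.3 -22.   50. ]
L [np.float64(0.12044113261397349), np.float64(0.320703879261374), np.float64(0.12150327089651629), np.float64(0.3186532787345811)]
circ [[557.0, 78.0]] mean [557.  78.  50.]
circ [[560.4, -23.2]] mean [560.4 -23.2  50. ]
circ [[563.3, -121.9]] mean [ 563.3 -121.9   50. ]
cap [[558.6, 76.3]] mean [558.6  76.3 174. ]
lid [[561.4, -23.5]] mean [561.4 -23.5 116. ]
stop [[561.9, -120.5]] mean [ 561.9 -120.5  182. ]
timer [[650.7, -42.5], [652.5, -119.9], [625.1, -122.2], [623.3, -41.2]] mean [637.9 -81.5  80. ]
standback [[506.3, 386.7], [502.9, 268.9]] mean [504.6 327.8  42. ]
standfront [[452.1, 388.4], [446.5, 275.4]] mean [449.3 331.9  14. ]
timer side [ 0.638 -0.096  0.072] 0.92
timer side [0.682 0.218 0.056] 0.8
timer side [0.318 0.268 0.057] 0.8
```

```bash
python3 -m jog '[{"grip":0,"travel":[3,-4,2],"twist":-8},{"grip":0,"travel":[3,-4,2],"twist":-8},{"grip":0,"travel":[3,-4,2],"twist":-8},{"grip":0,"travel":[3,-4,2],"twist":-8},{"grip":0,"travel":[3,-4,0],"twist":-8},{"grip":0,"travel":[3,-4,0],"twist":-8},{"grip":0,"travel":[3,-4,0],"twist":-8},{"grip":0,"travel":[3,-4,0],"twist":-8}]' 30; python3 -m jog '[{"grip":0,"travel":[3,-4,0],"twist":-0.5},{"grip":0,"travel":[0,0,0],"twist":0},{"grip":0,"travel":[0,0,0],"twist":0}]'
```

```text
time: 1.95
position: [0.4847, 0.2615, 0.3192]
tool_rot: [0.696, 0.718, 0.0, 0.0]
ft_force: [0.7, 1.0, 0.7]
grip_width: 0.0871
time: 2.25
position: [0.5144, 0.222, 0.3187]
tool_rot: [0.698, 0.716, -0.0, -0.0]
ft_force: [-1.1, 0.5, -0.2]
grip_width: 0.0871
```

```bash
python3 -m jog '[{"grip":0,"travel":[0.6,-3.1,0],"twist":0},{"grip":0,"travel":[0.6,-3.1,0],"twist":0},{"grip":0,"travel":[0.6,-3.1,0],"twist":0},{"grip":0,"travel":[0.6,-3.1,0],"twist":0},{"grip":0,"travel":[0.6,-3.1,0],"twist":0},{"grip":0,"travel":[0.6,-3.1,0],"twist":0},{"grip":0,"travel":[0.6,-3.1,0],"twist":0},{"grip":0,"travel":[0.4,-2.8,0],"twist":0}]'; python3 -m jog '[{"grip":0,"travel":[0,0,-4],"twist":0},{"grip":0,"travel":[0,0,-4],"twist":0},{"grip":0,"travel":[0,0,-4],"twist":0},{"grip":0,"travel":[0,0,-3],"twist":0},{"grip":0,"travel":[0,0,0],"twist":0},{"grip":0,"travel":[0,0,0],"twist":0}]'
```

```text
time: 3.05
position: [0.5597, -0.0212, 0.3189]
tool_rot: [0.696, 0.718, 0.0, -0.0]
ft_force: [0.9, -0.1, 0.3]
grip_width: 0.0867
time: 3.65
position: [0.5598, -0.0205, 0.1691]
tool_rot: [0.696, 0.718, -0.0, -0.0]
ft_force: [-0.3, 0.8, -0.1]
grip_width: 0.087
```

```bash
python3 -m jog '[{"grip":0,"travel":[0.05,-0.25,-2],"twist":0},{"grip":0,"travel":[0,0,-2],"twist":0},{"grip":0,"travel":[0,0,-1.9],"twist":0},{"grip":0,"travel":[0,0,0],"twist":0}]'; python3 - <<'E'
from h import *
for i in range(3): print(get_obs()['position'])
im=snap('top','t1.png');cv2.imwrite('pics/t1c.png',cv2.resize(im[140:240,230:370,::-1],None,fx=5,fy=5,interpolation=2))
E
```

```text
time: 4.05
position: [0.5604, -0.0237, 0.1102]
tool_rot: [0.696, 0.718, -0.0, -0.0]
ft_force: [-0.0, -0.1, 0.1]
grip_width: 0.0873
[ 0.56040789 -0.02373482  0.11016888]
[ 0.56040789 -0.02373482  0.11016888]
[ 0.56040789 -0.02373482  0.11016888]
```

View pics/t1c.png

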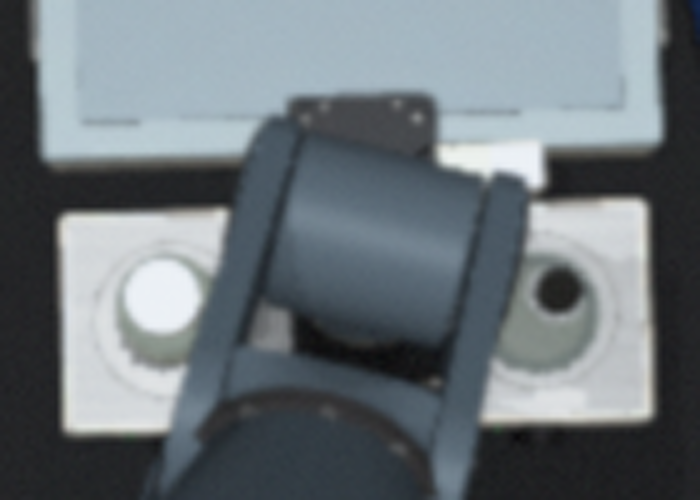

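The gripper is over the jar between its neighbours, and both of them are undisturbed. Closing.

```bash
python3 -m jog '[{"grip":255,"travel":[0,0,0],"twist":0},{"grip":255,"travel":[0,0,0],"twist":0},{"grip":255,"travel":[0,0,0],"twist":0},{"grip":255,"travel":[0,0,0],"twist":0},{"grip":255,"travel":[0,0,0],"twist":0},{"grip":255,"travel":[0,0,0],"twist":0},{"grip":255,"travel":[0,0,0],"twist":0},{"grip":255,"travel":[0,0,1],"twist":0}]' 25;  python3 -m jog '[{"grip":255,"travel":[0,0,2],"twist":0},{"grip":255,"travel":[0,0,3],"twist":0},{"grip":255,"travel":[0,0,3],"twist":0},{"grip":255,"travel":[0,0,3],"twist":0},{"grip":255,"travel":[0,0,3],"twist":0},{"grip":255,"travel":[0,0,2],"twist":0},{"grip":255,"travel":[0,0,1],"twist":0},{"grip":255,"travel":[0,0,0],"twist":0}]'
```

```text
time: 4.9
position: [0.5592, -0.0241, 0.1188]
tool_rot: [0.697, 0.717, -0.001, -0.001]
ft_force: [-0.6, -0.4, -2.6]
grip_width: 0.0593
time: 5.7
position: [0.5608, -0.0244, 0.2909]
tool_rot: [0.697, 0.717, 0.001, 0.001]
ft_force: [0.4, -0.6, -2.3]
grip_width: 0.059
```

```bash
python3 -m jog '[{"grip":255,"travel":[-1,-4,0],"twist":0},{"grip":255,"travel":[-1,-4,0],"twist":0},{"grip":255,"travel":[-1,-4,0],"twist":0},{"grip":255,"travel":[-1.6,-4,0],"twist":0},{"grip":255,"travel":[-1.6,-4,0],"twist":0},{"grip":255,"travel":[-1.6,-4,0],"twist":0},{"grip":255,"travel":[-1.6,-3.2,0],"twist":0},{"grip":255,"travel":[-1.2,-3,0],"twist":0}]';  python3 - <<'E'
from h import *
snap('side','s1.png')
im=cv2.imread('pics/side0.png')[315:420,195:375];cv2.imwrite('pics/s1c.png',cv2.resize(im,None,fx=4.4,fy=4.4,interpolation=2))
E
```

```text
time: 6.5
position: [0.4523, -0.3272, 0.2877]
tool_rot: [0.697, 0.717, 0.0, -0.002]
ft_force: [0.9, 0.5, -2.3]
grip_width: 0.0594
```

View pics/s1c.png

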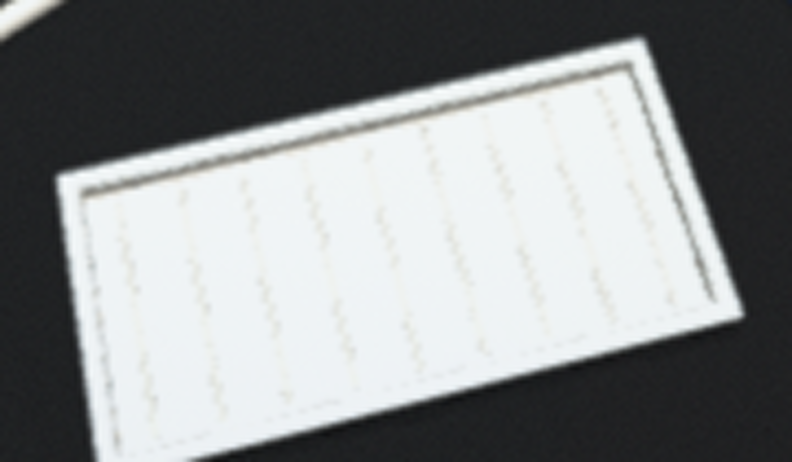

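It has raised walls and a recessed floor, so it is the tray. Lowering the jar at its centre.

```bash
python3 -m jog '[{"grip":255,"travel":[0,0,-4],"twist":0},{"grip":255,"travel":[0,0,-4],"twist":0},{"grip":255,"travel":[0,0,-4],"twist":0},{"grip":255,"travel":[0,0,-4],"twist":0},{"grip":255,"travel":[0,0,-3],"twist":0},{"grip":255,"travel":[0,0,-2],"twist":0},{"grip":255,"travel":[0,0,0],"twist":0},{"grip":255,"travel":[0,0,0],"twist":0}]'
```

```text
time: 7.35
position: [0.4539, -0.3257, 0.0789]
tool_rot: [0.697, 0.717, 0.0, -0.001]
ft_force: [0.4, 0.2, -2.1]
grip_width: 0.0595
```

```bash
python3 -m jog '[{"grip":255,"travel":[0,0,-0.7],"twist":0},{"grip":255,"travel":[0,0,-0.5],"twist":0},{"grip":255,"travel":[0,0,-0.2],"twist":0},{"grip":255,"travel":[0,0,0],"twist":0},{"grip":255,"travel":[0,0,0],"twist":0}]'
```

```text
time: 7.85
position: [0.4544, -0.3264, 0.0661]
tool_rot: [0.697, 0.717, -0.0, 0.0]
ft_force: [-0.2, -0.1, -2.3]
grip_width: 0.059
```

```bash
python3 -m jog '[{"grip":255,"travel":[0,0,-0.2],"twist":0},{"grip":255,"travel":[0,0,0],"twist":0},{"grip":0,"travel":[0,0,0],"twist":0},{"grip":0,"travel":[0,0,0],"twist":0},{"grip":0,"travel":[0,0,0],"twist":0},{"grip":0,"travel":[0,0,0],"twist":0},{"grip":0,"travel":[0,0,0],"twist":0},{"grip":0,"travel":[0,0,0],"twist":0}]'; python3 -m jog '[{"grip":0,"travel":[0,0,4],"twist":0},{"grip":0,"travel":[0,0,5],"twist":0},{"grip":0,"travel":[0,0,5],"twist":0},{"grip":0,"travel":[0,0,5],"twist":0},{"grip":0,"travel":[2.7,5,0],"twist":0},{"grip":0,"travel":[2.7,5,0],"twist":0},{"grip":0,"travel":[2.7,5,0],"twist":0},{"grip":0,"travel":[2.7,5,0],"twist":0}]';python3 -m jog '[{"grip":0,"travel":[0,0.6,0],"twist":0},{"grip":0,"travel":[0,0,0],"twist":0},{"grip":0,"travel":[0,0,0],"twist":0}]'
```

```text
time: 8.65
position: [0.4543, -0.3263, 0.0638]
tool_rot: [0.697, 0.717, 0.0, -0.0]
ft_force: [0.1, 0.1, -1.3]
grip_width: 0.0863
time: 9.45
position: [0.5498, -0.1488, 0.2541]
tool_rot: [0.697, 0.717, 0.0, 0.0]
ft_force: [0.9, -0.6, 0.3]
grip_width: 0.0872
time: 9.75
position: [0.5489, -0.145, 0.2537]
tool_rot: [0.697, 0.717, -0.0, -0.0]
ft_force: [-0.2, -0.4, 0.0]
grip_width: 0.0871
```

```bash
python3 -m jog '[{"grip":0,"travel":[1.3,2.4,0],"twist":0},{"grip":0,"travel":[0,0,-3],"twist":0},{"grip":0,"travel":[0,0,-3],"twist":0},{"grip":0,"travel":[0,0,-2.5],"twist":0},{"grip":0,"travel":[0,0,-1.4],"twist":0},{"grip":0,"travel":[0,0,0],"twist":0},{"grip":0,"travel":[0,0,0],"twist":0}]'; python3 -m jog '[{"grip":255,"travel":[0,0,0],"twist":0},{"grip":255,"travel":[0,0,0],"twist":0},{"grip":255,"travel":[0,0,0],"twist":0},{"grip":255,"travel":[0,0,0],"twist":0},{"grip":255,"travel":[0,0,0],"twist":0},{"grip":255,"travel":[0,0,0],"twist":0},{"grip":255,"travel":[0,0,0],"twist":0},{"grip":255,"travel":[0,0,0],"twist":0}]'; python3 -m jog '[{"grip":255,"travel":[0,0,0],"twist":0},{"grip":255,"travel":[0,0,0],"twist":0}]'
```

```text
time: 10.45
position: [0.5622, -0.1219, 0.155]
tool_rot: [0.697, 0.717, -0.0, 0.0]
ft_force: [0.1, 0.1, 0.5]
grip_width: 0.0869
time: 11.25
position: [0.5623, -0.1203, 0.1548]
tool_rot: [0.697, 0.717, -0.0, -0.0]
ft_force: [-0.9, -1.0, 0.6]
grip_width: 0.0308
time: 11.45
position: [0.5621, -0.1202, 0.1547]
tool_rot: [0.697, 0.717, -0.0, -0.0]
ft_force: [-0.3, -0.2, -0.9]
grip_width: 0.0283
```

```bash
python3 -m jog '[{"grip":255,"travel":[0,0,2],"twist":0},{"grip":255,"travel":[0,0,3],"twist":0},{"grip":255,"travel":[0,0,3],"twist":0},{"grip":255,"travel":[0,0,2],"twist":0},{"grip":255,"travel":[0,0,0],"twist":0}]'; python3 -m jog '[{"grip":255,"travel":[-1.5,-1.5,0],"twist":0},{"grip":255,"travel":[-2.7,-2.7,0],"twist":0},{"grip":255,"travel":[-2.7,-2.7,0],"twist":0},{"grip":255,"travel":[-2.7,-2.7,0],"twist":0},{"grip":255,"travel":[-2.7,-2.7,0],"twist":0},{"grip":255,"travel":[-2.7,-2.7,0],"twist":0},{"grip":255,"travel":[-2.7,-2.7,0],"twist":0},{"grip":255,"travel":[-2,-2,0],"twist":0}]'; python3 -m jog '[{"grip":255,"travel":[-0.6,-0.6,0],"twist":0},{"grip":255,"travel":[0,0,0],"twist":0},{"grip":255,"travel":[0,0,0],"twist":0}]'
```

```text
time: 11.95
position: [0.5642, -0.121, 0.2576]
tool_rot: [0.697, 0.717, 0.001, 0.003]
ft_force: [0.8, -0.4, -1.2]
grip_width: 0.0282
time: 12.75
position: [0.3632, -0.3179, 0.2532]
tool_rot: [0.697, 0.717, 0.0, -0.001]
ft_force: [0.9, -0.4, -1.3]
grip_width: 0.0287
time: 13.05
position: [0.3595, -0.3224, 0.2541]
tool_rot: [0.697, 0.717, 0.001, -0.001]
ft_force: [-0.2, 0.4, -0.8]
grip_width: 0.0283
```

```bash
python3 -m jog '[{"grip":255,"travel":[0,0,-3],"twist":0},{"grip":255,"travel":[0,0,-3],"twist":0},{"grip":255,"travel":[0,0,-3],"twist":0},{"grip":255,"travel":[0,0,-3],"twist":0},{"grip":255,"travel":[0,0,-1.5],"twist":0},{"grip":255,"travel":[0,0,-0.6],"twist":0},{"grip":255,"travel":[0,0,-0.4],"twist":0},{"grip":255,"travel":[0,0,0],"twist":0}]'; python3 -m jog '[{"grip":255,"travel":[0,0,0],"twist":0},{"grip":70,"travel":[0,0,0],"twist":0},{"grip":70,"travel":[0,0,0],"twist":0},{"grip":70,"travel":[0,0,0],"twist":0},{"grip":70,"travel":[0,0,0],"twist":0},{"grip":70,"travel":[0,0,0],"twist":0},{"grip":70,"travel":[0,0,0],"twist":0}]'
```

```text
time: 13.85
position: [0.36, -0.3231, 0.11]
tool_rot: [0.696, 0.718, -0.0, 0.0]
ft_force: [0.6, 0.3, -2.0]
grip_width: 0.0288
time: 14.55
position: [0.3594, -0.3234, 0.1099]
tool_rot: [0.697, 0.717, -0.0, 0.0]
ft_force: [-0.7, -0.6, -0.8]
grip_width: 0.0615
```

```bash
python3 -m jog '[{"grip":70,"travel":[0,0,3],"twist":0},{"grip":70,"travel":[0,0,4],"twist":0},{"grip":0,"travel":[0,0,4],"twist":0},{"grip":0,"travel":[0,0,4],"twist":0},{"grip":0,"travel":[2,4,0],"twist":0},{"grip":0,"travel":[2,4,0],"twist":0},{"grip":0,"travel":[2,4,0],"twist":0},{"grip":0,"travel":[2,4,0],"twist":0}]'; python3 -m jog '[{"grip":0,"travel":[2,4,0],"twist":0},{"grip":0,"travel":[2,4,0],"twist":0},{"grip":0,"travel":[2,4,0],"twist":0},{"grip":0,"travel":[2,4,0],"twist":0},{"grip":0,"travel":[2,4,0],"twist":0},{"grip":0,"travel":[1.8,4,0],"twist":0},{"grip":0,"travel":[0,0,0],"twist":0},{"grip":0,"travel":[0,0,0],"twist":0}]'
```

```text
time: 15.35
position: [0.4397, -0.1618, 0.26]
tool_rot: [0.697, 0.717, 0.0, 0.0]
ft_force: [0.4, -0.9, -0.2]
grip_width: 0.0866
time: 16.15
position: [0.557, 0.0776, 0.2594]
tool_rot: [0.696, 0.718, -0.001, -0.0]
ft_force: [-0.1, 0.5, -0.2]
grip_width: 0.0869
```

```bash
python3 -m jog '[{"grip":0,"travel":[0,0,-3],"twist":0},{"grip":0,"travel":[0,0,-3],"twist":0},{"grip":0,"travel":[0,0,-2.5],"twist":0},{"grip":0,"travel":[0,0,-1.4],"twist":0},{"grip":0,"travel":[0,0,0],"twist":0},{"grip":0,"travel":[0,0,0],"twist":0}]'; python3 -m jog '[{"grip":255,"travel":[0,0,0],"twist":0},{"grip":255,"travel":[0,0,0],"twist":0},{"grip":255,"travel":[0,0,0],"twist":0},{"grip":255,"travel":[0,0,0],"twist":0},{"grip":255,"travel":[0,0,0],"twist":0},{"grip":255,"travel":[0,0,0],"twist":0},{"grip":255,"travel":[0,0,0],"twist":0},{"grip":255,"travel":[0,0,0],"twist":0}]'; python3 -m jog '[{"grip":255,"travel":[0,0,0],"twist":0},{"grip":255,"travel":[0,0,2],"twist":0},{"grip":255,"travel":[0,0,3],"twist":0},{"grip":255,"travel":[0,0,3],"twist":0},{"grip":255,"travel":[0,0,2],"twist":0},{"grip":255,"travel":[0,0,0],"twist":0}]'
```

```text
time: 16.75
position: [0.5571, 0.0755, 0.161]
tool_rot: [0.697, 0.717, -0.0, -0.0]
ft_force: [0.3, 0.0, -0.3]
grip_width: 0.0869
time: 17.55
position: [0.5574, 0.0767, 0.1608]
tool_rot: [0.697, 0.717, 0.0, 0.0]
ft_force: [-0.4, 0.7, 0.9]
grip_width: 0.0376
time: 18.15
position: [0.5591, 0.0766, 0.2635]
tool_rot: [0.697, 0.717, 0.002, 0.002]
ft_force: [0.2, -0.3, -2.0]
grip_width: 0.0373
```

```bash
python3 -m jog '[{"grip":255,"travel":[0,-1.5,0],"twist":0},{"grip":255,"travel":[0,-3.2,0],"twist":0},{"grip":255,"travel":[-0.2,-3.2,0],"twist":0},{"grip":255,"travel":[-0.2,-3.2,0],"twist":0},{"grip":255,"travel":[-0.2,-3.2,0],"twist":0},{"grip":255,"travel":[-0.2,-3.2,0],"twist":0},{"grip":255,"travel":[-0.2,-3.2,0],"twist":0},{"grip":255,"travel":[-0.2,-3.2,0],"twist":0}]'; python3 -m jog '[{"grip":255,"travel":[0,-3.2,0],"twist":0},{"grip":255,"travel":[0,-3.2,0],"twist":0},{"grip":255,"travel":[0,-3.2,0],"twist":0},{"grip":255,"travel":[0,-3.2,0],"twist":0},{"grip":255,"travel":[0,-2.5,0],"twist":0},{"grip":255,"travel":[0,-1.4,0],"twist":0},{"grip":255,"travel":[0,0,0],"twist":0},{"grip":255,"travel":[0,0,0],"twist":0}]'
```

```text
time: 18.95
position: [0.5435, -0.1641, 0.2583]
tool_rot: [0.697, 0.717, -0.001, -0.002]
ft_force: [1.1, 0.2, -2.0]
grip_width: 0.0375
time: 19.75
position: [0.5445, -0.3284, 0.2595]
tool_rot: [0.697, 0.717, 0.0, -0.002]
ft_force: [-0.0, 0.4, -2.0]
grip_width: 0.0375
```

```bash
python3 -m jog '[{"grip":255,"travel":[0,0,-3],"twist":0},{"grip":255,"travel":[0,0,-3],"twist":0},{"grip":255,"travel":[0,0,-3],"twist":0},{"grip":255,"travel":[0,0,-3],"twist":0},{"grip":255,"travel":[0,0,-1.5],"twist":0},{"grip":255,"travel":[0,0,-0.6],"twist":0},{"grip":255,"travel":[0,0,-0.4],"twist":0},{"grip":255,"travel":[0,0,0],"twist":0}]'; python3 -m jog '[{"grip":255,"travel":[0,0,0],"twist":0},{"grip":50,"travel":[0,0,0],"twist":0},{"grip":50,"travel":[0,0,0],"twist":0},{"grip":50,"travel":[0,0,0],"twist":0},{"grip":50,"travel":[0,0,0],"twist":0},{"grip":50,"travel":[0,0,0],"twist":0},{"grip":50,"travel":[0,0,0],"twist":0}]'
```

```text
time: 20.55
position: [0.546, -0.3294, 0.1166]
tool_rot: [0.697, 0.718, 0.0, 0.001]
ft_force: [0.5, 0.8, -1.2]
grip_width: 0.0373
time: 21.25
position: [0.5454, -0.3293, 0.1158]
tool_rot: [0.697, 0.717, 0.0, 0.0]
ft_force: [-1.3, 0.1, 0.8]
grip_width: 0.0691
```

```bash
python3 -m jog '[{"grip":50,"travel":[0,0,3],"twist":0},{"grip":50,"travel":[0,0,4],"twist":0},{"grip":50,"travel":[0,0,4],"twist":0},{"grip":0,"travel":[1.5,3.9,0],"twist":0},{"grip":0,"travel":[1.5,3.9,0],"twist":0},{"grip":0,"travel":[1.5,3.9,0],"twist":0},{"grip":0,"travel":[1.5,3.9,0],"twist":0},{"grip":0,"travel":[1.5,3.9,0],"twist":0}]'; python3 - <<'E'
from h import *
snap('side','s2.png')
E
```

```text
time: 22.05
position: [0.6207, -0.1328, 0.2259]
tool_rot: [0.697, 0.717, 0.0, -0.0]
ft_force: [-0.4, -0.6, 0.0]
grip_width: 0.0869
```

View pics/s2.png

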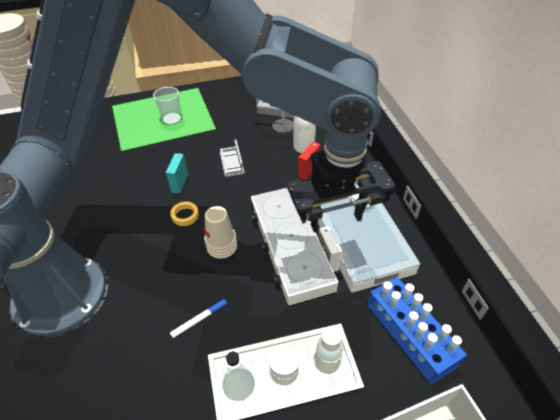

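All three vessels stand upright in the tray: flask (237,378), jar (285,366), bottle (330,347). The timer is still in the gap at (332,245).

```bash
python3 -m jog '[{"grip":0,"travel":[0.9,2.6,0],"twist":0},{"grip":0,"travel":[0.8,2.5,0],"twist":0},{"grip":0,"travel":[0,0,-3],"twist":0},{"grip":0,"travel":[0,0,-3],"twist":0},{"grip":0,"travel":[0,0,-3],"twist":0},{"grip":0,"travel":[0,0,-2],"twist":0},{"grip":0,"travel":[0,0,0],"twist":0},{"grip":0,"travel":[0,0,0],"twist":0}]'
```

```text
time: 22.9
position: [0.6375, -0.0835, 0.1159]
tool_rot: [0.697, 0.717, -0.0, -0.0]
ft_force: [0.1, -0.3, 0.3]
grip_width: 0.0871
```

```bash
python3 -m jog '[{"grip":0,"travel":[0,0.1,-2],"twist":0},{"grip":0,"travel":[0,0,-1.2],"twist":0},{"grip":0,"travel":[0,0,-0.6],"twist":0},{"grip":0,"travel":[0,0,0],"twist":0},{"grip":255,"travel":[0,0,0],"twist":0},{"grip":255,"travel":[0,0,0],"twist":0},{"grip":255,"travel":[0,0,0],"twist":0},{"grip":255,"travel":[0,0,0],"twist":0}]'; python3 -m jog '[{"grip":255,"travel":[0,0,0],"twist":0},{"grip":255,"travel":[0,0,0],"twist":0},{"grip":255,"travel":[0,0,0],"twist":0},{"grip":255,"travel":[0,0,0],"twist":0},{"grip":255,"travel":[0,0,0],"twist":0},{"grip":255,"travel":[0,0,0],"twist":0},{"grip":255,"travel":[0,0,0],"twist":0}]'
```

```text
time: 23.7
position: [0.6376, -0.0824, 0.0783]
tool_rot: [0.697, 0.717, 0.0, 0.0]
ft_force: [-0.4, -0.1, -0.3]
grip_width: 0.0629
time: 24.4
position: [0.6373, -0.0823, 0.0778]
tool_rot: [0.697, 0.717, -0.0, -0.0]
ft_force: [-0.6, 0.1, -0.7]
grip_width: 0.0257
```

Gripped at 26 mm. Lifting slowly.

```bash
python3 -m jog '[{"grip":255,"travel":[0,0,0.5],"twist":0},{"grip":255,"travel":[0,0,1],"twist":0},{"grip":255,"travel":[0,0,1.5],"twist":0},{"grip":255,"travel":[0,0,2],"twist":0},{"grip":255,"travel":[0,0,2],"twist":0},{"grip":255,"travel":[0,0,2],"twist":0},{"grip":255,"travel":[0,0,0],"twist":0}]' 35; python3 -m jog '[{"grip":255,"travel":[0,0,3],"twist":0},{"grip":255,"travel":[0,0,3],"twist":0},{"grip":255,"travel":[-0.5,1,3],"twist":0},{"grip":255,"travel":[-1.5,2,0],"twist":-1},{"grip":255,"travel":[-1.5,3,0],"twist":-1},{"grip":255,"travel":[-1.5,3,0],"twist":-1},{"grip":255,"travel":[-1.5,3,0],"twist":-0.5},{"grip":255,"travel":[-1.5,3,0],"twist":0}]'; python3 -m jog '[{"grip":255,"travel":[-1.5,3,0],"twist":0},{"grip":255,"travel":[-1.5,3,0],"twist":0},{"grip":255,"travel":[-1.5,3,0],"twist":0},{"grip":255,"travel":[-1.5,3,0],"twist":0},{"grip":255,"travel":[-1,3,0],"twist":0},{"grip":255,"travel":[-0.5,3,0],"twist":0},{"grip":255,"travel":[0,3,0],"twist":0},{"grip":255,"travel":[0,0,0],"twist":0}]'; python3 - <<'E'
from h import *
im=snap('side','s3.png');cv2.imwrite('pics/s3c.png',cv2.resize(im[60:260,140:420,::-1],None,fx=2.8,fy=2.8,interpolation=2))
E
```

```text
time: 25.1
position: [0.6398, -0.083, 0.1724]
tool_rot: [0.697, 0.717, 0.002, 0.004]
ft_force: [1.1, -0.5, -1.5]
grip_width: 0.0259
time: 25.9
position: [0.5562, 0.0687, 0.2575]
tool_rot: [0.718, 0.696, -0.0, -0.0]
ft_force: [1.2, 1.2, -1.4]
grip_width: 0.0258
time: 26.7
position: [0.4818, 0.2808, 0.2577]
tool_rot: [0.717, 0.697, 0.001, -0.0]
ft_force: [0.1, -0.2, -1.5]
grip_width: 0.0256
```

View pics/s3c.png

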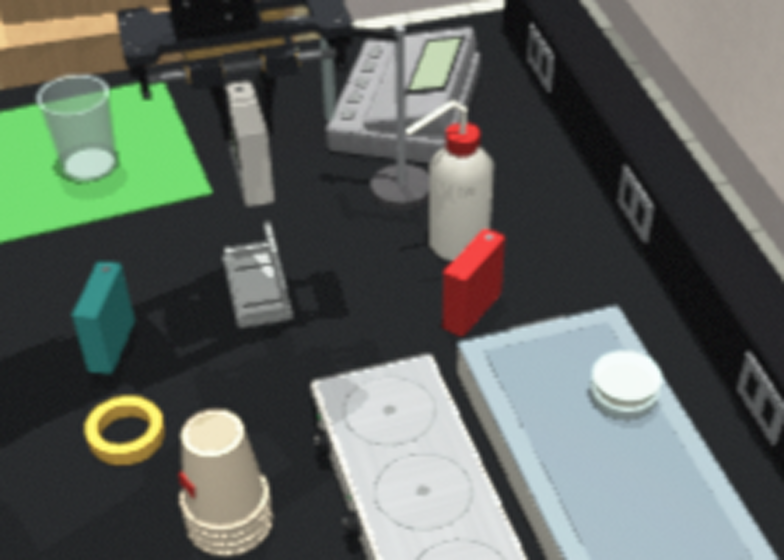

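```bash
python3 - <<'E'
from h import *
a=np.radians(-2.3);R=np.array([[np.cos(a),-np.sin(a)],[np.sin(a),np.cos(a)]])
O=np.array([.477,.331])-R@[.028,0]
for f,(b,u0,v0,u1,v1) in {'side':('side0.png',205,130,260,185),'top':('top0.png',145,213,205,253)}.items():
    s=8;im=cv2.resize(cv2.imread('pics/'+b)[v0:v1,u0:u1],None,fx=s,fy=s,interpolation=2)
    for pts,c in(([(0,-.055,.016),(0,.055,.016),(0,.055,.0),(0,-.055,0)],(0,0,255)),([(.056,-.055,0),(.056,.055,0),(.056,.055,.042),(.056,-.055,.042)],(0,255,0)),([(0,-.055,.016),(.056,-.055,.016),(.056,-.055,0),(0,-.055,0)],(255,0,0))):
        q=[((proj(f,[*(O+R@p[:2]),p[2]])-[u0,v0]+.5)*s).astype(int) for p in pts]
        cv2.polylines(im,[np.array(q)],True,c,1)
    globals()[f]=im
h=max(side.shape[0],top.shape[0]);pad=lambda i:cv2.copyMakeBorder(i,0,h-i.shape[0],0,0,0)
o=np.hstack([pad(side),pad(top)]);o=cv2.resize(o,None,fx=.85,fy=.85);print(o.shape);cv2.imwrite('pics/ov.png',o)
E
```

```text
(374, 782, 3)
```

View pics/ov.png

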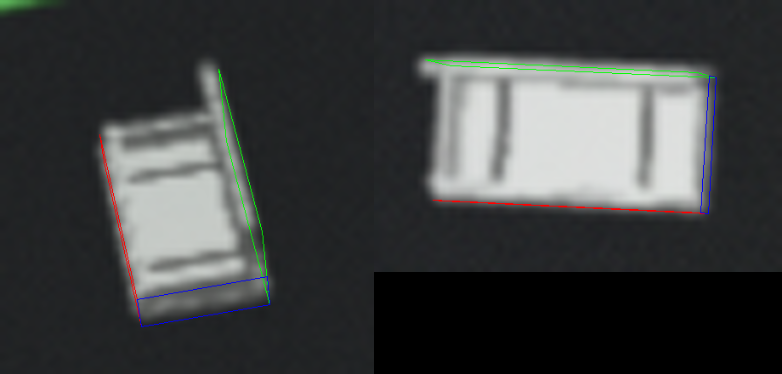

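```bash
python3 -m jog '[{"grip":255,"travel":[-0.3,2.6,0],"twist":-0.5},{"grip":255,"travel":[-0.3,2.7,0],"twist":0},{"grip":255,"travel":[0,0,-3],"twist":0},{"grip":255,"travel":[0,0,-3],"twist":0},{"grip":255,"travel":[0,0,-3],"twist":0},{"grip":255,"travel":[0,0,-3],"twist":0},{"grip":255,"travel":[0,0,0],"twist":0},{"grip":255,"travel":[0,0,0],"twist":0}]'
```

```text
time: 27.55
position: [0.4765, 0.3298, 0.1377]
tool_rot: [0.722, 0.692, -0.001, -0.0]
ft_force: [0.6, 0.0, -0.3]
grip_width: 0.0259
```

```bash
python3 -m jog '[{"grip":255,"travel":[0,0.3,-1.5],"twist":0},{"grip":255,"travel":[0,0,-1.5],"twist":0},{"grip":255,"travel":[0,0,-1],"twist":0},{"grip":255,"travel":[0,0,-0.7],"twist":0},{"grip":255,"travel":[0,0,-0.4],"twist":0},{"grip":255,"travel":[0,0,0],"twist":0},{"grip":255,"travel":[0,0,0],"twist":0}]'
```

```text
time: 28.25
position: [0.4767, 0.3338, 0.0872]
tool_rot: [0.721, 0.693, 0.0, 0.0]
ft_force: [-0.3, 0.2, -1.5]
grip_width: 0.0257
```

```bash
python3 -m jog '[{"grip":255,"travel":[0,0,-0.2],"twist":0},{"grip":255,"travel":[0,0,-0.1],"twist":0},{"grip":255,"travel":[0,0,0],"twist":0},{"grip":255,"travel":[0,0,0],"twist":0}]'; python3 - <<'E'
from h import *
im=snap('side','s4.png');cv2.imwrite('pics/s4c.png',cv2.resize(im[90:200,180:330,::-1],None,fx=5,fy=5,interpolation=2))
print(get_obs()['ft_force'])
E
```

```text
time: 28.65
position: [0.4764, 0.3337, 0.0839]
tool_rot: [0.721, 0.693, 0.0, 0.0]
ft_force: [0.4, 0.3, -1.5]
grip_width: 0.0254
[-0.03939677 -0.1533054  -0.97012258]
```

View pics/s4c.png

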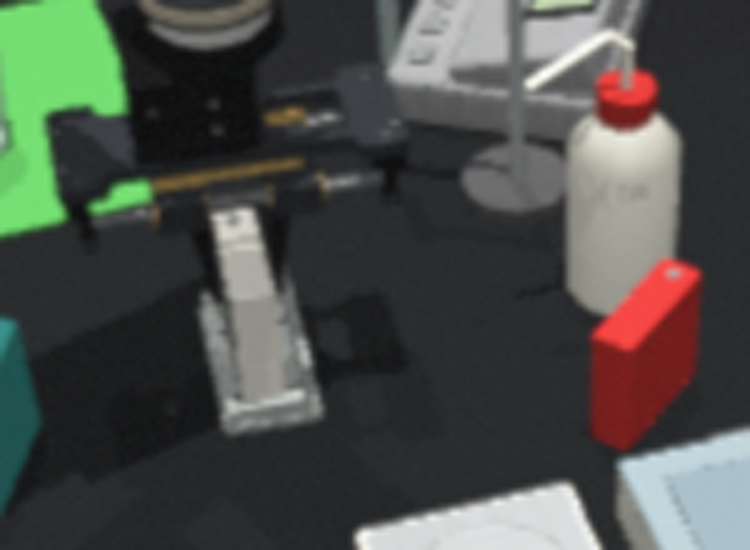

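The timer is inside the lips, upright and between the front lip and the back plate. I'll lower it 1 mm more and release.

```bash
python3 -m jog '[{"grip":255,"travel":[0,0,-0.1],"twist":0},{"grip":255,"travel":[0,0,0],"twist":0},{"grip":100,"travel":[0,0,0],"twist":0},{"grip":100,"travel":[0,0,0],"twist":0},{"grip":100,"travel":[0,0,0],"twist":0},{"grip":100,"travel":[0,0,0],"twist":0},{"grip":100,"travel":[0,0,0],"twist":0},{"grip":100,"travel":[0,0,0],"twist":0}]' 25; python3 -m jog '[{"grip":100,"travel":[0,0,2],"twist":0},{"grip":100,"travel":[0,0,3],"twist":0},{"grip":100,"travel":[0,0,4],"twist":0},{"grip":100,"travel":[0,0,4],"twist":0},{"grip":100,"travel":[0,0,4],"twist":0},{"grip":100,"travel":[0.5,-4,0],"twist":1},{"grip":100,"travel":[0.5,-4,0],"twist":1},{"grip":100,"travel":[0.5,-4,0],"twist":1}]'; python3 -m jog '[{"grip":70,"travel":[0,-4,0],"twist":1},{"grip":70,"travel":[0,-4,0],"twist":0},{"grip":70,"travel":[0,-4,0],"twist":0},{"grip":70,"travel":[0,-4,0],"twist":0},{"grip":70,"travel":[0,0,0],"twist":0}]';python3 - <<'E'
from h import *
im=snap('side','s5.png')[90:200,180:330,::-1]
im2=snap('top','t5.png')[203:258,137:212,::-1]
o=np.hstack([cv2.resize(im,(400,293),interpolation=2),cv2.resize(im2,(400,293),interpolation=2)]);cv2.imwrite('pics/s5c.png',o)
E
```

```text
time: 29.5
position: [0.4763, 0.3337, 0.0827]
tool_rot: [0.721, 0.693, -0.0, -0.0]
ft_force: [-0.1, 0.7, 0.1]
grip_width: 0.052
time: 30.3
position: [0.4912, 0.2127, 0.2534]
tool_rot: [0.702, 0.712, 0.0, 0.0]
ft_force: [0.8, -0.6, -0.1]
grip_width: 0.0526
time: 30.8
position: [0.4917, 0.0496, 0.2529]
tool_rot: [0.699, 0.715, -0.0, 0.001]
ft_force: [-0.1, 0.8, 0.3]
grip_width: 0.063
```

View pics/s5c.png

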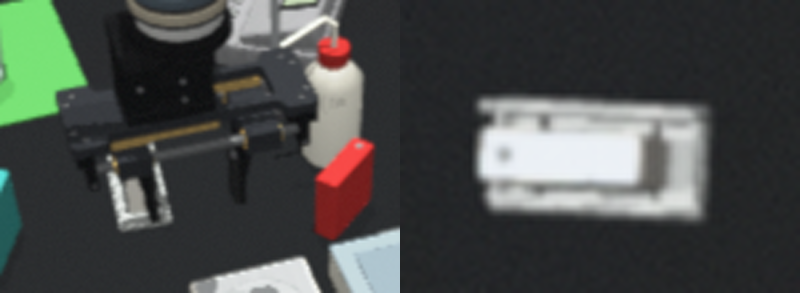

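```bash
python3 - <<'E'
from h import *
print(ray('top',167.0,232.3,.086)); print(ray('top',137+239/400*75,203+189/293*55,.086)) 
E
python3 -m jog '[{"grip":70,"travel":[-1.7,-4.6,0],"twist":0},{"grip":70,"travel":[-1.7,-4.6,0],"twist":0},{"grip":70,"travel":[-1.7,-4.6,0],"twist":0},{"grip":70,"travel":[-1.7,-4.6,0],"twist":0},{"grip":70,"travel":[-1.7,-4.6,0],"twist":0},{"grip":70,"travel":[-1.7,-4.6,0],"twist":0},{"grip":70,"travel":[-1.7,-4.6,0],"twist":0},{"grip":70,"travel":[-1.4,-4.6,0],"twist":0}]'; python3 -m jog '[{"grip":70,"travel":[0,0,0],"twist":0},{"grip":70,"travel":[0,0,0],"twist":0}]'
```

```text
[0.47609936 0.33296339 0.086     ]
[0.45999033 0.29319471 0.086     ]
time: 31.7
position: [0.3583, -0.3147, 0.2529]
tool_rot: [0.696, 0.718, 0.0, -0.0]
ft_force: [0.3, -1.1, -0.9]
grip_width: 0.0633
time: 31.9
position: [0.3587, -0.314, 0.2526]
tool_rot: [0.697, 0.717, 0.0, -0.001]
ft_force: [0.4, 0.7, 0.1]
grip_width: 0.063
```

```bash
python3 -m jog '[{"grip":70,"travel":[0.1,-0.9,0],"twist":0},{"grip":70,"travel":[0,0,0],"twist":0},{"grip":70,"travel":[0,0,-4],"twist":0},{"grip":70,"travel":[0,0,-4],"twist":0},{"grip":70,"travel":[0,0,-4],"twist":0},{"grip":70,"travel":[0,0,-2.3],"twist":0},{"grip":70,"travel":[0,0,0],"twist":0},{"grip":70,"travel":[0,0,0],"twist":0}]'
```

```text
time: 32.7
position: [0.36, -0.3227, 0.11]
tool_rot: [0.696, 0.718, 0.0, -0.0]
ft_force: [0.7, -0.7, 0.3]
grip_width: 0.0632
```

```bash
python3 -m jog '[{"grip":255,"travel":[0,0,0],"twist":0},{"grip":255,"travel":[0,0,0],"twist":0},{"grip":255,"travel":[0,0,0],"twist":0},{"grip":255,"travel":[0,0,0],"twist":0},{"grip":255,"travel":[0,0,0],"twist":0},{"grip":255,"travel":[0,0,0],"twist":0},{"grip":255,"travel":[0,0,0],"twist":0},{"grip":255,"travel":[0,0,1],"twist":0}]'; python3 -m jog '[{"grip":255,"travel":[0,0,2],"twist":0},{"grip":255,"travel":[0,0,3],"twist":0},{"grip":255,"travel":[0,0,3],"twist":0},{"grip":255,"travel":[0,0,3],"twist":0},{"grip":255,"travel":[0,0,2.5],"twist":0},{"grip":255,"travel":[1.5,1.5,0],"twist":0},{"grip":255,"travel":[2.5,2.5,0],"twist":0},{"grip":255,"travel":[2.5,2.5,0],"twist":0}]'; python3 -m jog '[{"grip":255,"travel":[2.5,2.5,0],"twist":0},{"grip":255,"travel":[2.5,2.5,0],"twist":0},{"grip":255,"travel":[2.5,2.5,0],"twist":0},{"grip":255,"travel":[2.5,2.5,0],"twist":0},{"grip":255,"travel":[2.2,2.2,0],"twist":0},{"grip":255,"travel":[1.5,1.5,0],"twist":0},{"grip":255,"travel":[0,0,0],"twist":0},{"grip":255,"travel":[0,0,0],"twist":0}]'
```

```text
time: 33.5
position: [0.3587, -0.3225, 0.1191]
tool_rot: [0.697, 0.717, 0.0, -0.002]
ft_force: [-0.6, -0.6, -1.5]
grip_width: 0.0283
time: 34.3
position: [0.4245, -0.2576, 0.2553]
tool_rot: [0.697, 0.717, 0.0, -0.0]
ft_force: [0.9, 0.0, -2.9]
grip_width: 0.0282
time: 35.1
position: [0.5607, -0.1209, 0.2545]
tool_rot: [0.696, 0.718, -0.001, -0.001]
ft_force: [-0.6, -0.7, -2.2]
grip_width: 0.0284
```

```bash
python3 -m jog '[{"grip":255,"travel":[0.1,0,-3],"twist":0},{"grip":255,"travel":[0,0,-3],"twist":0},{"grip":255,"travel":[0,0,-2],"twist":0},{"grip":255,"travel":[0,0,-1],"twist":0},{"grip":255,"travel":[0,0,-0.5],"twist":0},{"grip":255,"travel":[0,0,0],"twist":0},{"grip":255,"travel":[0,0,0],"twist":0}]'; python3 -m jog '[{"grip":255,"travel":[0,0,0],"twist":0}]'
```

```text
time: 35.8
position: [0.5629, -0.1219, 0.1609]
tool_rot: [0.697, 0.717, 0.0, 0.001]
ft_force: [-0.0, -0.7, -1.9]
grip_width: 0.0284
time: 35.9
position: [0.563, -0.1217, 0.161]
tool_rot: [0.697, 0.717, 0.0, 0.001]
ft_force: [1.0, 0.8, -2.2]
grip_width: 0.0285
```

```bash
python3 -m jog '[{"grip":255,"travel":[0,0,-0.4],"twist":0},{"grip":255,"travel":[0,0,-0.2],"twist":0},{"grip":255,"travel":[0,0,0],"twist":0},{"grip":255,"travel":[0,0,0],"twist":0}]'; python3 -m jog '[{"grip":70,"travel":[0,0,0],"twist":0},{"grip":70,"travel":[0,0,0],"twist":0},{"grip":70,"travel":[0,0,0],"twist":0},{"grip":70,"travel":[0,0,0],"twist":0},{"grip":70,"travel":[0,0,0],"twist":0},{"grip":70,"travel":[0,0,3],"twist":0},{"grip":70,"travel":[0,0,4],"twist":0},{"grip":70,"travel":[0,0,3],"twist":0}]'; python3 -m jog '[{"grip":50,"travel":[-0.3,-4,0],"twist":0},{"grip":50,"travel":[-0.3,-4,0],"twist":0},{"grip":50,"travel":[-0.3,-4,0],"twist":0},{"grip":50,"travel":[-0.3,-4,0],"twist":0},{"grip":50,"travel":[-0.3,-4,0],"twist":0},{"grip":50,"travel":[-0.2,-0.8,0],"twist":0},{"grip":50,"travel":[0,0,0],"twist":0},{"grip":50,"travel":[0,0,0],"twist":0}]'
```

```text
time: 36.3
position: [0.5632, -0.1217, 0.1561]
tool_rot: [0.697, 0.717, 0.0, 0.001]
ft_force: [-2.0, 0.1, 10.2]
grip_width: 0.0285
time: 37.1
position: [0.5627, -0.1215, 0.2554]
tool_rot: [0.697, 0.717, 0.0, 0.0]
ft_force: [0.1, -0.6, 0.8]
grip_width: 0.0631
time: 37.9
position: [0.5451, -0.3281, 0.2534]
tool_rot: [0.697, 0.717, 0.0, -0.001]
ft_force: [-1.0, 0.2, 0.3]
grip_width: 0.0698
```

```bash
python3 -m jog '[{"grip":50,"travel":[0,-0.1,-4],"twist":0},{"grip":50,"travel":[0,0,-4],"twist":0},{"grip":50,"travel":[0,0,-3.5],"twist":0},{"grip":50,"travel":[0,0,-2.2],"twist":0},{"grip":50,"travel":[0,0,0],"twist":0},{"grip":50,"travel":[0,0,0],"twist":0}]'; python3 -m jog '[{"grip":255,"travel":[0,0,0],"twist":0},{"grip":255,"travel":[0,0,0],"twist":0},{"grip":255,"travel":[0,0,0],"twist":0},{"grip":255,"travel":[0,0,0],"twist":0},{"grip":255,"travel":[0,0,0],"twist":0},{"grip":255,"travel":[0,0,0],"twist":0},{"grip":255,"travel":[0,0,0],"twist":0},{"grip":255,"travel":[0,0,0],"twist":0}]'; python3 -m jog '[{"grip":255,"travel":[0,0,1],"twist":0},{"grip":255,"travel":[0,0,3],"twist":0},{"grip":255,"travel":[0,0,4],"twist":0},{"grip":255,"travel":[0,0,4],"twist":0},{"grip":255,"travel":[0,0,4],"twist":0},{"grip":255,"travel":[0,0,4],"twist":0},{"grip":255,"travel":[0,0,2],"twist":0},{"grip":255,"travel":[0,0,0],"twist":0}]'
```

```text
time: 38.5
position: [0.5459, -0.329, 0.1172]
tool_rot: [0.696, 0.718, 0.0, -0.0]
ft_force: [0.6, -1.2, 0.6]
grip_width: 0.07
time: 39.3
position: [0.5457, -0.3306, 0.1173]
tool_rot: [0.697, 0.717, 0.0, 0.0]
ft_force: [0.3, 0.3, 3.2]
grip_width: 0.0368
time: 40.1
position: [0.5464, -0.3313, 0.3409]
tool_rot: [0.697, 0.717, 0.0, 0.004]
ft_force: [0.6, -0.8, -1.9]
grip_width: 0.0373
```

```bash
python3 -m jog '[{"grip":255,"travel":[0,1.5,0],"twist":0},{"grip":255,"travel":[0.2,3.2,0],"twist":0},{"grip":255,"travel":[0.2,3.2,0],"twist":0},{"grip":255,"travel":[0.2,3.2,0],"twist":0},{"grip":255,"travel":[0.2,3.2,0],"twist":0},{"grip":255,"travel":[0.2,3.2,0],"twist":0},{"grip":255,"travel":[0.1,3.2,0],"twist":0},{"grip":255,"travel":[0,3.2,0],"twist":0}]'; python3 -m jog '[{"grip":255,"travel":[0,3.2,0],"twist":0},{"grip":255,"travel":[0,3.2,0],"twist":0},{"grip":255,"travel":[0,3.2,0],"twist":0},{"grip":255,"travel":[0,3.2,0],"twist":0},{"grip":255,"travel":[0,2.5,0],"twist":0},{"grip":255,"travel":[0,1.5,0],"twist":0},{"grip":255,"travel":[0,0,0],"twist":0},{"grip":255,"travel":[0,0,0],"twist":0}]'; python3 -m jog '[{"grip":255,"travel":[0,0,-3],"twist":0},{"grip":255,"travel":[0,0,-4],"twist":0},{"grip":255,"travel":[0,0,-4],"twist":0},{"grip":255,"travel":[0,0,-3],"twist":0},{"grip":255,"travel":[0,0,-1.5],"twist":0},{"grip":255,"travel":[0,0,0],"twist":0},{"grip":255,"travel":[0,0,0],"twist":0}]'
```

```text
time: 40.9
position: [0.5543, -0.0884, 0.3338]
tool_rot: [0.697, 0.717, -0.001, -0.003]
ft_force: [0.0, 0.5, -0.8]
grip_width: 0.0375
time: 41.7
position: [0.5557, 0.0764, 0.3358]
tool_rot: [0.696, 0.718, -0.001, -0.001]
ft_force: [0.9, 0.3, -1.1]
grip_width: 0.0369
time: 42.4
position: [0.5568, 0.0755, 0.1819]
tool_rot: [0.697, 0.717, -0.0, 0.0]
ft_force: [0.7, -0.2, -1.5]
grip_width: 0.0373
```

```bash
python3 -m jog '[{"grip":255,"travel":[0,0.1,-1],"twist":0},{"grip":255,"travel":[0,0,-0.6],"twist":0},{"grip":255,"travel":[0,0,-0.2],"twist":0},{"grip":255,"travel":[0,0,0],"twist":0},{"grip":255,"travel":[0,0,0],"twist":0}]'
```

```text
time: 42.9
position: [0.5565, 0.0777, 0.1641]
tool_rot: [0.697, 0.717, 0.0, 0.0]
ft_force: [-0.1, 0.5, -2.1]
grip_width: 0.0375
```

```bash
python3 -m jog '[{"grip":255,"travel":[0.05,0,-0.1],"twist":0},{"grip":255,"travel":[0,0,-0.05],"twist":0},{"grip":255,"travel":[0,0,0],"twist":0},{"grip":255,"travel":[0,0,0],"twist":0}]'; python3 -m jog '[{"grip":50,"travel":[0,0,0],"twist":0},{"grip":50,"travel":[0,0,0],"twist":0},{"grip":50,"travel":[0,0,0],"twist":0},{"grip":50,"travel":[0,0,0],"twist":0},{"grip":50,"travel":[0,0,0],"twist":0},{"grip":50,"travel":[0,0,3],"twist":0},{"grip":50,"travel":[0,0,4],"twist":0},{"grip":50,"travel":[0,0,3],"twist":0}]'; python3 -m jog '[{"grip":0,"travel":[-1,-4,0],"twist":0},{"grip":0,"travel":[-1,-4,0],"twist":0},{"grip":0,"travel":[-1,-4,0],"twist":0},{"grip":0,"travel":[-1,-4,0],"twist":0},{"grip":0,"travel":[-1,-4,0],"twist":0},{"grip":0,"travel":[-1,-4,0],"twist":0},{"grip":0,"travel":[-1,-4,0],"twist":0},{"grip":0,"travel":[-1,-4,0],"twist":0}]'; python3 -m jog '[{"grip":0,"travel":[-1,-4,0],"twist":0},{"grip":0,"travel":[-1.2,-4.3,0],"twist":0},{"grip":0,"travel":[0,0,0],"twist":0},{"grip":0,"travel":[0,0,0],"twist":0}]'
```

```text
time: 43.3
position: [0.5573, 0.0777, 0.1632]
tool_rot: [0.697, 0.717, 0.0, 0.001]
ft_force: [-0.3, -0.2, 6.5]
grip_width: 0.0373
time: 44.1
position: [0.5572, 0.0776, 0.264]
tool_rot: [0.697, 0.717, 0.0, 0.0]
ft_force: [1.0, 0.4, 0.0]
grip_width: 0.0699
time: 44.9
position: [0.4762, -0.2439, 0.2623]
tool_rot: [0.697, 0.717, 0.0, 0.0]
ft_force: [0.6, 0.1, 0.9]
grip_width: 0.0867
time: 45.3
position: [0.4543, -0.326, 0.2619]
tool_rot: [0.698, 0.716, 0.0, -0.001]
ft_force: [-0.1, -0.2, -0.5]
grip_width: 0.0867
```

```bash
python3 -m jog '[{"grip":0,"travel":[0,0,-4],"twist":0},{"grip":0,"travel":[0,0,-4],"twist":0},{"grip":0,"travel":[0,0,-4],"twist":0},{"grip":0,"travel":[0,0,-3.5],"twist":0},{"grip":0,"travel":[0,0,-2.5],"twist":0},{"grip":0,"travel":[0,0,-1.7],"twist":0},{"grip":0,"travel":[0,0,0],"twist":0},{"grip":0,"travel":[0,0,0],"twist":0}]'; python3 -m jog '[{"grip":255,"travel":[0,0,0],"twist":0},{"grip":255,"travel":[0,0,0],"twist":0},{"grip":255,"travel":[0,0,0],"twist":0},{"grip":255,"travel":[0,0,0],"twist":0},{"grip":255,"travel":[0,0,0],"twist":0},{"grip":255,"travel":[0,0,0],"twist":0},{"grip":255,"travel":[0,0,0],"twist":0}]'; python3 -m jog '[{"grip":255,"travel":[0,0,2],"twist":0},{"grip":255,"travel":[0,0,3.5],"twist":0},{"grip":255,"travel":[0,0,4],"twist":0},{"grip":255,"travel":[0,0,4],"twist":0},{"grip":255,"travel":[0,0,4],"twist":0},{"grip":255,"travel":[0,0,4],"twist":0},{"grip":255,"travel":[0,0,2],"twist":0},{"grip":255,"travel":[0,0,0],"twist":0}]'
```

```text
time: 46.1
position: [0.4553, -0.3241, 0.0655]
tool_rot: [0.696, 0.718, 0.0, -0.0]
ft_force: [-0.1, -0.8, -0.7]
grip_width: 0.0874
time: 46.8
position: [0.455, -0.3255, 0.0659]
tool_rot: [0.697, 0.717, -0.0, 0.0]
ft_force: [-0.3, 1.4, 5.8]
grip_width: 0.0595
time: 47.6
position: [0.456, -0.3265, 0.3032]
tool_rot: [0.697, 0.717, -0.0, 0.003]
ft_force: [0.7, -0.7, -2.2]
grip_width: 0.0591
```

```bash
python3 -m jog '[{"grip":255,"travel":[0.6,1.5,0],"twist":0},{"grip":255,"travel":[1.1,3.2,0],"twist":0},{"grip":255,"travel":[1.1,3.2,0],"twist":0},{"grip":255,"travel":[1.1,3.2,0],"twist":0},{"grip":255,"travel":[1.1,3.2,0],"twist":0},{"grip":255,"travel":[1.1,3.2,0],"twist":0},{"grip":255,"travel":[1.1,3.2,0],"twist":0},{"grip":255,"travel":[1.1,3.2,0],"twist":0}]'; python3 -m jog '[{"grip":255,"travel":[1.1,3.2,0],"twist":0},{"grip":255,"travel":[0.6,2,0],"twist":0},{"grip":255,"travel":[0.5,1.2,0],"twist":0},{"grip":255,"travel":[0,0,0],"twist":0},{"grip":255,"travel":[0,0,0],"twist":0},{"grip":255,"travel":[0,0,0],"twist":0}]'; python3 -c "
from rig import *
print(get_obs()['position'])"
```

```text
time: 48.4
position: [0.5364, -0.0833, 0.2972]
tool_rot: [0.697, 0.717, -0.001, -0.003]
ft_force: [1.3, 0.2, -1.5]
grip_width: 0.0592
time: 49.0
position: [0.5594, -0.0233, 0.2998]
tool_rot: [0.697, 0.717, -0.001, -0.0]
ft_force: [-0.4, 0.2, -1.9]
grip_width: 0.0589
[ 0.55938291 -0.02325086  0.29975963]
```

```bash
python3 -m jog '[{"grip":255,"travel":[0.1,0,-3],"twist":0},{"grip":255,"travel":[0,0,-4],"twist":0},{"grip":255,"travel":[0,0,-4],"twist":0},{"grip":255,"travel":[0,0,-4],"twist":0},{"grip":255,"travel":[0,0,-2],"twist":0},{"grip":255,"travel":[0,0,-1],"twist":0},{"grip":255,"travel":[0,0,0],"twist":0},{"grip":255,"travel":[0,0,0],"twist":0}]'
```

```text
time: 49.8
position: [0.5618, -0.0231, 0.1213]
tool_rot: [0.697, 0.717, 0.001, 0.001]
ft_force: [-0.3, 0.5, -2.1]
grip_width: 0.0591
```

```bash
python3 -m jog '[{"grip":255,"travel":[-0.1,0,-0.5],"twist":0},{"grip":255,"travel":[0,0,-0.2],"twist":0},{"grip":255,"travel":[0,0,-0.1],"twist":0},{"grip":255,"travel":[0,0,0],"twist":0},{"grip":255,"travel":[0,0,0],"twist":0}]'
```

```text
time: 50.3
position: [0.56, -0.0223, 0.1126]
tool_rot: [0.697, 0.717, 0.0, 0.0]
ft_force: [-0.2, -0.2, -1.7]
grip_width: 0.0589
```

Lower slightly, release, lift and move clear to check.

```bash
python3 -m jog '[{"grip":255,"travel":[0,-0.05,-0.1],"twist":0},{"grip":255,"travel":[0,0,0],"twist":0},{"grip":255,"travel":[0,0,0],"twist":0}]'; python3 -m jog '[{"grip":0,"travel":[0,0,0],"twist":0},{"grip":0,"travel":[0,0,0],"twist":0},{"grip":0,"travel":[0,0,0],"twist":0},{"grip":0,"travel":[0,0,0],"twist":0},{"grip":0,"travel":[0,0,0],"twist":0},{"grip":0,"travel":[0,0,0],"twist":0},{"grip":0,"travel":[0,0,2],"twist":0},{"grip":0,"travel":[0,0,3],"twist":0}]'; python3 -m jog '[{"grip":0,"travel":[0,0,4],"twist":0},{"grip":0,"travel":[0,0,4],"twist":0},{"grip":0,"travel":[0,0,4],"twist":0},{"grip":0,"travel":[0,0,3],"twist":0},{"grip":0,"travel":[-1,-4.5,0],"twist":0},{"grip":0,"travel":[-1,-4.5,0],"twist":0},{"grip":0,"travel":[-1,-4.5,0],"twist":0},{"grip":0,"travel":[-1,-4.5,0],"twist":0}]'; python3 -m jog '[{"grip":0,"travel":[-1,-4.5,0],"twist":0},{"grip":0,"travel":[-1,-4.5,0],"twist":0},{"grip":0,"travel":[-1,-4.5,0],"twist":0},{"grip":0,"travel":[-1,-4.5,0],"twist":0},{"grip":0,"travel":[-1,-4.5,0],"twist":0},{"grip":0,"travel":[0,0,0],"twist":0}]'; python3 - <<'E'
from h import *
im=snap('top','t6.png');c=im[150:235,232:372,::-1];cv2.imwrite('pics/t6c.png',cv2.resize(c,None,fx=5.7,fy=5.7,interpolation=2))
snap('side','s6.png')
for n in 'wash_bottle cup_stack timer'.split(): find(n,'top',3); find(n,'side',3)
E
```

```text
time: 50.6
position: [0.5601, -0.0226, 0.1119]
tool_rot: [0.697, 0.717, 0.0, 0.0]
ft_force: [-1.8, 2.3, 4.4]
grip_width: 0.0593
time: 51.4
position: [0.5584, -0.0226, 0.1601]
tool_rot: [0.697, 0.717, -0.001, -0.002]
ft_force: [0.3, 0.6, 0.3]
grip_width: 0.087
time: 52.2
position: [0.5192, -0.2042, 0.3115]
tool_rot: [0.696, 0.718, 0.0, 0.0]
ft_force: [1.1, -0.0, -0.2]
grip_width: 0.0868
time: 52.8
position: [0.4679, -0.4341, 0.3108]
tool_rot: [0.699, 0.715, -0.001, 0.001]
ft_force: [0.1, -0.5, 0.1]
grip_width: 0.0869
wash_bottle top [0.697 0.335 0.113] 0.58
wash_bottle side [0.708 0.335 0.147] 0.7
cup_stack top [0.391 0.031 0.122] 0.97
cup_stack side [ 0.38  -0.002  0.045] 0.91
cup_stack side [ 0.766 -0.153  0.044] 0.28
timer top [0.682 0.226 0.077] 0.93
timer top [0.477 0.328 0.084] 0.81
timer side [0.48  0.297 0.022] 0.65
```

View pics/t6c.png

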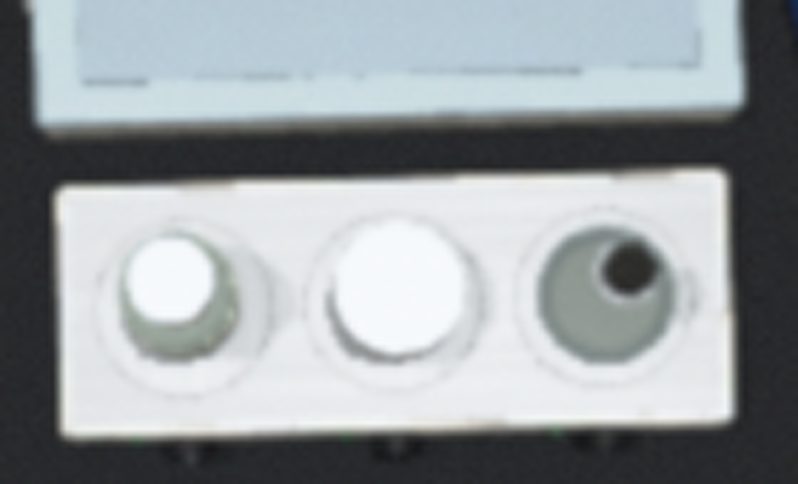

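View pics/s6.png

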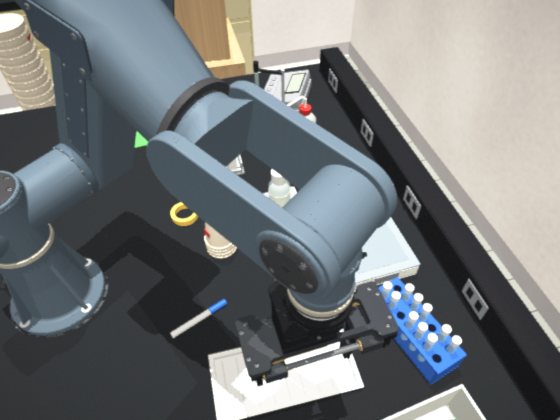

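The top view shows bottle, jar and flask upright and centred in their rings: cap (170,280), lid (399,287), stopper (629,266). The gap is empty. In the side view the arm is clear, but it hides much of the stirrer and the stand. The networks put the cup stack and wash bottle where they were in the top view.

```bash
python3 -c "
from rig import *
print(hand_in())"
```

```text
the job is handed in; nothing more can be done
None
```

The job is done and handed in at about 53 s of the 147 s. I set the jar, flask and bottle aside in the spill tray and pulled the timer out of the gap by its top edge. I stood it in its stand with the display towards the low front, then put the flask, bottle and jar back on their own stirring places.

**Vessels:** in the last top picture all three stand upright in their rings. The bottle and jar are within about 1.5 mm of where they started. The flask's stopper measures about 3 mm from its starting spot, but its base now looks closer to the ring's centre.

**Timer:** after release I measured it at (0.476, 0.333), against a seat centre of (0.476, 0.333). The display face itself never showed in a picture. Its direction follows from how the timer stood at the start, because I turned it by only about 4°.

**Loose things:** the top view puts the wash bottle and cup stack within 2 mm of where they were. The side-view network was up to about 55 mm off in height and 13 mm sideways for both, with the arm hiding part of that view. I went by the top view and have no clear final side picture of the stand.

**Forces:** the largest reading I saw was about 10 N, when setting the flask down.

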